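# Lay out the shaft coupling parts on the setup bench

## Robot

A 6-joint arm with a two-finger parallel gripper is mounted at the origin on the work surface. World frame = base frame: x ahead of the robot, y to its left, z up, the work surface at z = 0. Lengths are in m, angles in rad, forces in N, time in s.
With the tool pointing down it reaches from about 0.35 to 0.975 m from the base axis. Payload 4.9 kg.
Tool frame: the origin (TCP) lies at the very end of the fingers, on their centre line; the grasp point (between the pads) lies 19 mm behind it; z points along the fingers, x is the direction in which the jaws open and shut, and the axes are right-handed (so a half turn about z gives the same grasp; the last joint's range is limited). The gripper opens to 85 mm and grips with 20 to 120 N. Pads are 22 mm wide; open, the fingers measure 114 mm over their backs; the gripper's body (76 mm by 85 mm) begins 54 mm behind the grasp point. The pads swing forward as they close: fully open they stand 13 mm farther back than shut.
Start: joints at [0.995, 0.053, 1.613, -0, 1.476, -0.119], TCP at [0.276, 0.561, 0.231] pointing down, gripper open.
Joint ranges: [-3.01, 3.01], [-1.01, 2.22], [0.06, 2.58], [-1.02, 4.17], [0.09, 2.62], [-3.14, 3.14]. Speed limits (rad/s): [2.57, 2.57, 3.14, 3.14, 3.14, 3.14].

## Interface

Orientations are given as a rotation vector (axis times angle).
In Python, from station import ctrl, get_image, calibration, job gives the robot as it stands.
- The arm moves only by the tool jog_arm, never from a script. Its argument "deltas" is a list of rows, each a list of 3 entries, a list of its own where there are three numbers: the turn, a rotation vector about the tool's x, y, z in degrees, then the shift along the tool's x, y, z in m, then the finger opening in m, from 0 to 0.0854. In form: [[[ax, ay, az], [tx, ty, tz], gripper], ...]. A call has 1 to 12 rows; each row is the pose to reach, as a shift and turn from the pose commanded when the call began, along the tool's axes at that moment; what a row does not reach only later rows make up. A row lasts 1/12 s, in which the tool goes at most 41.7 mm and 7.16 degrees, less where a joint would pass 70% of its speed; a pose out of reach is approached as far as the arm can. A call with a gripper value outside its range is refused whole. The fingers move at their own pace and stop on an object; "squeeze" is the grip in N (left out, the last holds). Time passes only in rows, so rows that repeat a pose let the fingers close. It gives the time, the measured TCP pose, the force and the opening at its end, in the units of the state.
- ctrl.get_obs(): the state, without advancing time (a new reading comes with each control period).
- get_image(name): name is "side" or "top"; returns the picture (400x640x3 uint8, red, green, blue); there is no depth.
- calibration(name): a dict with "mtx" (3x3 intrinsics, pixels), "origin" and "rotation" of the camera in the world. Camera axes: x right, y up, looking along -z (the intrinsics and any distortion apply to the point x, -y, -z); pixel columns grow to the right and rows downward; lengths in m; the calibration is good to about 2 mm. A picture is of the moment at which its call begins. calibration takes no time and is no camera call.
- job.finish_job(): hands the job in, once; it reports no verdict.
The state is a dict: "t": time; "q": joint angles; "dq": joint speeds; "effort": joint torques, N m; "tool_pos": TCP position; "tool_rot": TCP orientation; "contact_force": force on the tool from outside, world axes, zero at the start; "wrist_torque": the same for the moment, N m; "opening": finger opening in m.
Only numpy, scipy, OpenCV 4.12 (cv2) and the standard library are available. Lean on these libraries where they do the work, as an engineer would, in place of code of your own. Each camera call takes 0.05 s, during which the arm holds its last target.

## Task

Lay out the coupling parts ready for fitting, with left and right as the robot sees them looking out over the bench: stand the black hub in the white circle left of the green bearing block, the bright metal hub in the circle right of that block, and the brass sleeve in the circle between the two grey posts, each upright and centred in its circle. Lay the orange buffer ring flat and centred on top of the black hub. Leave the green buffer ring and the amber jar standing where they are.

Things in the scene. Friction and masses are not known exactly. Their poses are not given: they have to be found in the camera images.
- black_hub_mid (a point): Black flanged coupling hub: lower flange 64 mm diameter and 12 mm thick, above it a round boss 44 mm diameter (grip it here) with a flat top 40 mm above the underside; about 0.2 kg. It stands on its flange with the boss up. The point is its centre, 20 mm above the underside; z is its upright axis.
- bright_hub_mid (a point): Bright bare-metal flanged coupling hub: lower flange 64 mm diameter and 12 mm thick, above it a round boss 44 mm diameter (grip it here) with a flat top 40 mm above the underside; about 0.2 kg. It stands on its flange with the boss up. The point is its centre, 20 mm above the underside; z is its upright axis.
- orange_buffer_mid (a point): Orange toothed plastic buffer ring lying flat, a disc with six rounded lobes, 48 mm across the lobes, 20 mm thick, about 40 g, dark round mark in the middle of its face. The point is its centre, 10 mm above the underside.
- brass_sleeve_mid (a point): Brass sleeve: plain upright cylinder 40 mm diameter, 55 mm tall, about 0.25 kg, dark round mark on top. The point is its centre, 27.5 mm above the underside; z is its upright axis.
- green_buffer_mid (a point): Green (a look-alike of the orange one, not part of the job) toothed plastic buffer ring lying flat, a disc with six rounded lobes, 48 mm across the lobes, 20 mm thick, about 40 g, dark round mark in the middle of its face. The point is its centre, 10 mm above the underside.
- jar_mid (a point): Small closed amber jar with a white cap, 48 mm diameter, 70 mm tall, not part of the job. The point is its centre, 35 mm above the underside.
- bearing_plate: Fixed dark steel plate, 90 (x) by 260 (y) by 6 mm thick, a green bearing block (60 by 50 mm, top 60 mm above the bench) in its middle. Two white painted circles, 76 mm outside, centred at y = +90 mm (left of the block) and y = -90 mm (right). Origin: middle of the underside, on the bench; x away from the robot, y to its left, z up, turned up to 15 degrees.
- cradle_plate: Fixed dark steel plate, 90 (x) by 230 (y) by 6 mm thick, with two grey posts (50 by 25 mm, tops 48.5 mm above the bench) centred at y = +97.5 and -97.5 mm; midway between them one white painted circle, 76 mm outside. Origin: middle of the underside, on the bench, below the circle's centre; x away from the robot, y to its left, z up, turned up to 15 degrees.
Mind the look-alikes: they are no part of the job. Leave any purple look-alike of the part that bears bright_hub_mid alone. What is shaped like the part that bears brass_sleeve_mid but blue is not meant.

How it is judged:
At the end, for the whole second after the job is handed in: Black hub upright in the circle left of the green block, bright hub in the right one, brass sleeve between the grey posts: each within 14 mm of the circle centre in plate x and y, 8 mm in height, 0.15 rad tilt; orange ring flat on the black hub within 10 mm of its axis, 7 mm in height; all at rest (x of black_hub_mid in the frame of bearing_plate between -0.014 and 0.014 m and y of black_hub_mid in the frame of bearing_plate between 0.076 and 0.104 m and z of black_hub_mid in the frame of bearing_plate between 0.018 and 0.034 m and angle between each of black_hub_mid, bright_hub_mid, brass_sleeve_mid, orange_buffer_mid's own z axis and vertical below 0.15 rad and x of bright_hub_mid in the frame of bearing_plate between -0.014 and 0.014 m and y of bright_hub_mid in the frame of bearing_plate between -0.104 and -0.076 m and z of bright_hub_mid in the frame of bearing_plate between 0.018 and 0.034 m and x of brass_sleeve_mid in the frame of cradle_plate between -0.014 and 0.014 m and y of brass_sleeve_mid in the frame of cradle_plate between -0.014 and 0.014 m and z of brass_sleeve_mid in the frame of cradle_plate between 0.0255 and 0.0415 m and horizontal distance between orange_buffer_mid and black_hub_mid below 0.01 m and z of orange_buffer_mid in the frame of bearing_plate between 0.049 and 0.063 m and linear speed of each of black_hub, bright_hub, orange_buffer, brass_sleeve below 0.02 m/s); the robot touches nothing.
It fails at once if the green buffer ring is moved from its place (over 25 mm) (distance of green_buffer_mid from where it was at the start of the episode above 0.025 m).
It fails at once if the amber jar is moved (over 25 mm) or knocked over (distance of jar_mid from where it was at the start of the episode above 0.025 m or angle between jar_mid's own z axis and vertical above 0.5 rad).
It also fails if it takes over 102 s, if anything falls off the work surface, if the arm or the gripper's body presses on something with over 40 N, if the wrist force passes 120 N, or if a joint passes its speed limit or range.

## Working session

There is one attempt and no reset: what is moved stays moved. The work goes in short steps, Python scripts to look and compute and a tool call to move; the robot and the scene stay as the last step left them, time stands still between calls to the robot, and variables do not carry over. Pictures are saved under pics/ and viewed, and the job is handed in when it is done.

Besides the shell and the picture viewer there is one more tool, called after "Call:" as name([rows], argument=value, ...), one row to a line, values as JSON. jog_arm: Moves the arm, as the interface text tells. Its arguments: {"type":"object","properties":{"deltas":{"type":"array","items":{"type":"array"}},"squeeze":{"type":"number"}},"required":["deltas"]}

```bash
mkdir -p pics; python3 - <<'E'
from station import ctrl,get_image,calibration
import cv2
for n in("top","side"):
    cv2.imwrite(f"pics/{n}0.png",get_image(n)[:,:,::-1]); c=calibration(n);print(n,c)
print(ctrl.get_obs())
E
```

```text
top {'mtx': array([[468.49428951,   0.        , 321.90543583],
       [  0.        , 468.49428951, 204.67357979],
       [  0.        ,   0.        ,   1.        ]]), 'origin': array([0.45508742, 0.0021842 , 1.00621917]), 'rotation': array([ 0.13282285, -0.12298984, -1.57417293])}
side {'mtx': array([[420.27355532,   0.        , 322.14821831],
       [  0.        , 420.27355532, 204.58072645],
       [  0.        ,   0.        ,   1.        ]]), 'origin': array([ 0.47942679, -0.71408671,  0.51139559]), 'rotation': array([ 1.01189805, -0.05450476, -0.14851018])}
{'t': 0.1, 'q': array([ 9.95062439e-01,  5.32647762e-02,  1.61411992e+00,  1.46516436e-05,
        1.47600747e+00, -1.18998306e-01]), 'dq': array([-0.00081598, -0.0018535 , -0.00140073,  0.00115844, -0.00378289,
        0.00129092]), 'effort': array([ 7.04856120e-04, -3.94903636e+01, -3.71363854e+01, -1.05410529e-04,
        3.85225634e-03,  5.29403039e-06]), 'tool_pos': array([0.27533189, 0.56047431, 0.23022408]), 'tool_rot': array([ 2.66603790e+00,  1.66046000e+00, -2.56890268e-03]), 'contact_force': array([ 0.56163146, -0.32454947, -0.61548928]), 'wrist_torque': array([-0.07783064,  0.02140203, -0.05502417]), 'opening': 0.08529867771479334}
```

View pics/top0.png

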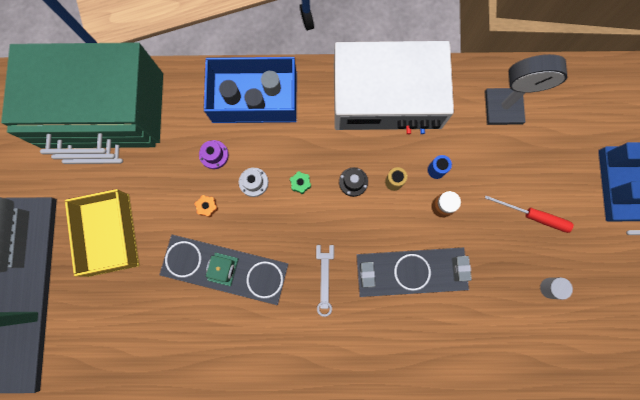

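View pics/side0.png

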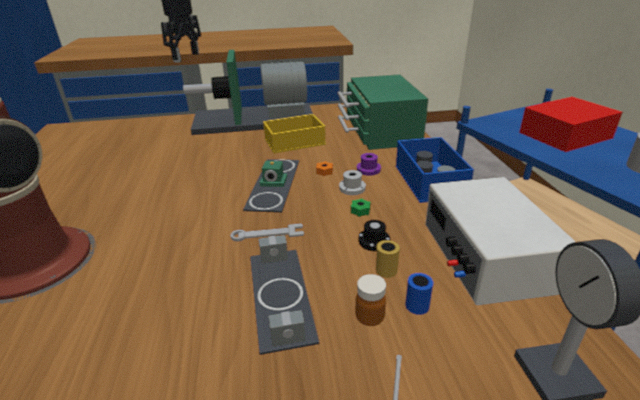

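```bash
python3 - <<'E'
import cv2
im=cv2.imread("pics/top0.png")
a=im[130:310,155:315];cv2.imwrite("pics/ca.png",cv2.resize(a,None,fx=3.3,fy=3.3,interpolation=cv2.INTER_CUBIC))
a=im[140:310,330:490];cv2.imwrite("pics/cb.png",cv2.resize(a,None,fx=3.5,fy=3.5,interpolation=cv2.INTER_CUBIC))
E
```

```text
(no output)
```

View pics/ca.png

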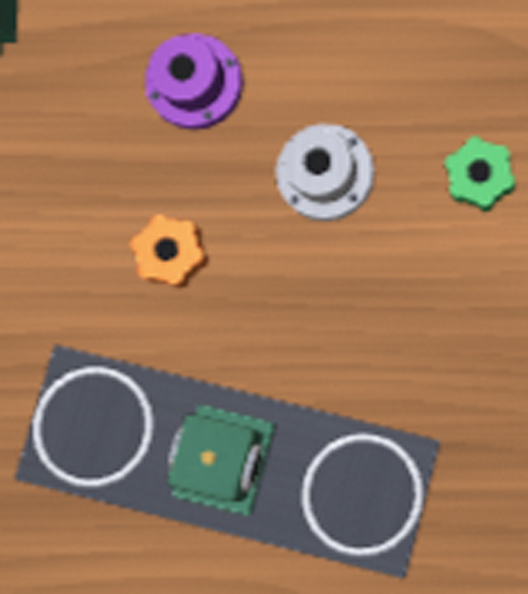

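View pics/cb.png

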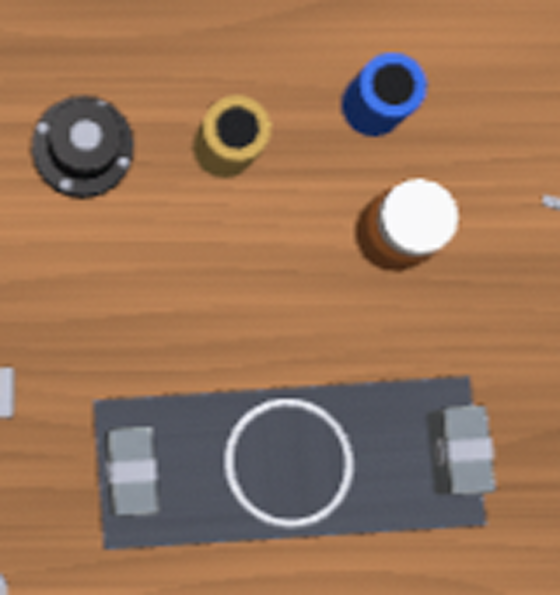

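```bash
cat > h.py <<'E'
import numpy as np, cv2
from scipy.spatial.transform import Rotation as R
from station import ctrl,get_image,calibration
def ray(n,u,v,z):
    c=calibration(n);K=c["mtx"];d=np.array([(u-K[0,2])/K[0,0],-(v-K[1,2])/K[1,1],-1])
    d=R.from_rotvec(c["rotation"]).apply(d);o=np.array(c["origin"]);return o+d*(z-o[2])/d[2]
def proj(n,p):
    c=calibration(n);q=R.from_rotvec(c["rotation"]).inv().apply(np.array(p)-c["origin"]);K=c["mtx"]
    return K[0,2]+K[0,0]*q[0]/-q[2],K[1,2]-K[1,1]*q[1]/-q[2]
E
python3 - <<'E'
from h import *
P={}
for n,u,v,z in [("bright",317,161,.04),("brightfl",324,171,.012),("orange",166,249,.02),("green",480,171,.02),("purple",181,67,.04),("L",93,426,.006),("Rr",363,494,.006)]:
    P[n]=ray("top",155+(u+.5)/3.3-.5,130+(v+.5)/3.3-.5,z)
for n,u,v,z in [("black",85,135,.04),("blackfl",82,146,.012),("brass",237,128,.055),("blue",393,83,.055),("jar",420,217,.07),("C",289,462,.006)]:
    P[n]=ray("top",330+(u+.5)/3.5-.5,140+(v+.5)/3.5-.5,z)
for n in P: print(n,P[n].round(4),"side px",np.round(proj("side",P[n]),1))
d=P["L"]-P["Rr"];print(np.linalg.norm(d),np.degrees(np.arctan2(-d[0],d[1])),np.arctan2(P["L"][1],P["L"][0]))
pl=[ray("top",330+u/3.5,140+v/3.5,.006) for u,v in[(95,402),(470,378),(485,524),(105,548)]];print(np.round(pl,4),np.mean(pl,0))
im=cv2.imread("pics/side0.png")
a=im[140:340,230:440];cv2.imwrite("pics/cs.png",cv2.resize(a,None,fx=3,fy=3,interpolation=cv2.INTER_CUBIC))
E
```

```text
bright [0.671  0.1577 0.04  ] side px [351.6 173.8]
brightfl [0.6705 0.1575 0.012 ] side px [351.3 184.1]
orange [0.618  0.2577 0.02  ] side px [323.5 164.8]
green [0.668  0.0544 0.02  ] side px [359.9 203.4]
purple [0.734  0.2469 0.04  ] side px [368.3 155.7]
L [0.505  0.3046 0.006 ] side px [279.3 165.4]
Rr [0.4606 0.1298 0.006 ] side px [264.9 200.5]
black [ 0.6698 -0.0602  0.04  ] side px [374.2 225.1]
blackfl [ 0.669 -0.06   0.012] side px [373.2 236.7]
brass [ 0.6699 -0.1494  0.055 ] side px [387.5 246.6]
blue [ 0.6966 -0.2431  0.055 ] side px [420.5 280.7]
jar [ 0.613 -0.251  0.07 ] side px [370.4 283.4]
C [ 0.4746 -0.1818  0.006 ] side px [279.6 293.7]
0.18035989006397865 -14.271283437753194 0.5426691622170032
[[ 0.5107 -0.0663  0.006 ]
 [ 0.5236 -0.2943  0.006 ]
 [ 0.4363 -0.2984  0.006 ]
 [ 0.4236 -0.0706  0.006 ]] [ 0.47353993 -0.18238796  0.006     ]
```

View pics/cs.png

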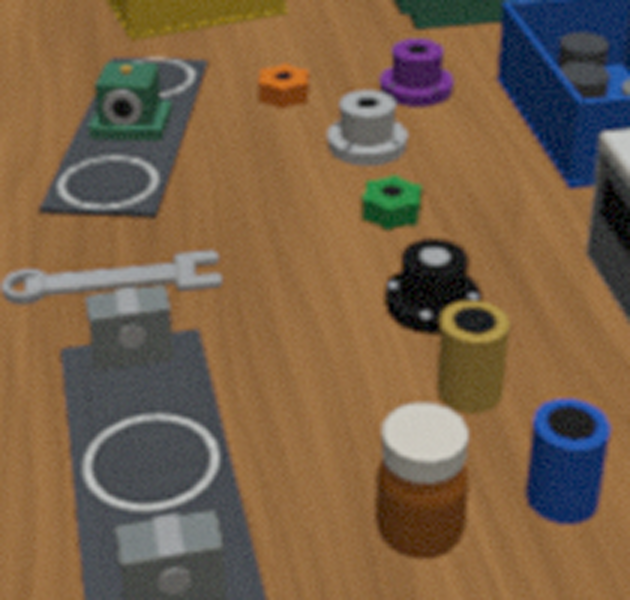

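Call:
jog_arm([
  [[0,0,5.3],[-0.008,0.022,0.0],0.085],
  [[0,0,10.6],[-0.016,0.044,0.0],0.085],
  [[0,0,15.9],[-0.024,0.066,0.0],0.085],
  [[0,0,21.3],[-0.032,0.089,0.0],0.085],
  [[0,0,26.6],[-0.04,0.111,0.0],0.085],
  [[0,0,31.9],[-0.048,0.133,0.0],0.085],
  [[0,0,37.2],[-0.055,0.155,0.0],0.085],
  [[0,0,42.5],[-0.063,0.177,0.0],0.085],
  [[0,0,47.9],[-0.071,0.2,0.0],0.085],
  [[0,0,53.2],[-0.079,0.222,0.0],0.085],
  [[0,0,58.5],[-0.087,0.244,0.0],0.085],
  [[0,0,63.82],[-0.094,0.266,0.0],0.085],
])

```text
t: 1.1
tool_pos: [0.4733, 0.358, 0.2307]
tool_rot: [3.141, -0.007, -0.001]
contact_force: [0.2, 0.3, 0.6]
opening: 0.0854
```

Call:
jog_arm([
  [[0,0,0],[0.02,0.02,0.0],0.085],
  [[0,0,0],[0.043,0.044,0.01],0.085],
  [[0,0,0],[0.066,0.067,0.02],0.085],
  [[0,0,0],[0.088,0.09,0.03],0.085],
  [[0,0,0],[0.11,0.112,0.045],0.085],
  [[0,0,0],[0.132,0.134,0.06],0.085],
  [[0,0,0],[0.154,0.157,0.075],0.085],
  [[0,0,0],[0.176,0.18,0.09],0.085],
  [[0,0,0],[0.19,0.194,0.105],0.085],
  [[0,0,0],[0.1977,0.2016,0.12],0.085],
  [[0,0,0],[0.1977,0.2016,0.13],0.085],
  [[0,0,0],[0.1977,0.2016,0.13],0.085],
])

```text
t: 2.1
tool_pos: [0.6684, 0.1571, 0.0972]
tool_rot: [3.141, -0.001, -0.011]
contact_force: [-0.8, -0.0, -0.5]
opening: 0.085
```

```bash
python3 - <<'E'
from h import *
o=ctrl.get_obs();print(o["t"],o["tool_pos"],o["tool_rot"],o["q"])
im=get_image("side")[:,:,::-1];a=im[60:240,260:460];cv2.imwrite("pics/s1.png",cv2.resize(a,None,fx=3,fy=3,interpolation=cv2.INTER_CUBIC))
E
```

```text
2.1 [0.66839621 0.15707019 0.09723646] [ 3.14108596e+00 -1.38875724e-03 -1.05401327e-02] [1.22390090e-01 3.05517005e-01 1.55854495e+00 3.51585601e-04
 1.28425114e+00 1.23173837e-01]
```

View pics/s1.png

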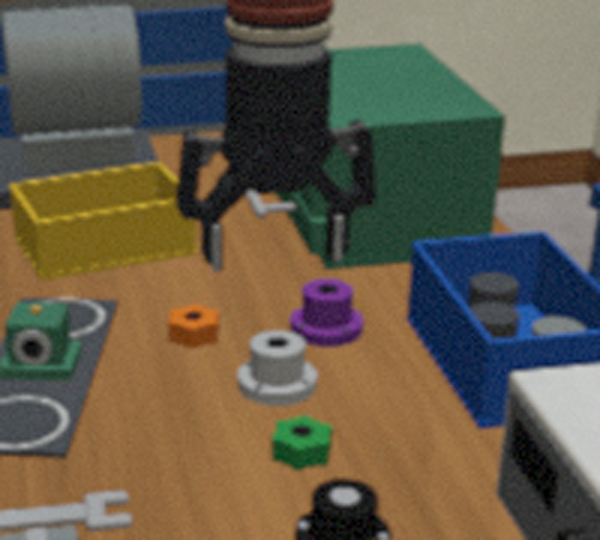

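Call:
jog_arm([
  [[0,0,0],[0,0,0.01],0.085],
  [[0,0,0],[0,0,0.025],0.085],
  [[0,0,0],[0,0,0.04],0.085],
  [[0,0,0],[0,0,0.055],0.085],
  [[0,0,0],[0,0,0.065],0.085],
  [[0,0,0],[0,0,0.075],0.085],
  [[0,0,0],[0,0,0.082],0.085],
  [[0,0,0],[0,0,0.084],0.085],
  [[0,0,0],[0,0,0.084],0.085],
])

```text
t: 2.9
tool_pos: [0.6703, 0.1576, 0.0164]
tool_rot: [3.141, 0.0, -0.002]
contact_force: [0.6, -0.6, 1.0]
opening: 0.085
```

```bash
python3 - <<'E'
from h import *
o=ctrl.get_obs();print(o["t"],o["tool_pos"],o["tool_rot"],o["contact_force"])
im=get_image("side")[:,:,::-1];a=im[80:240,260:460];cv2.imwrite("pics/s2.png",cv2.resize(a,None,fx=3.5,fy=3.5,interpolation=cv2.INTER_CUBIC))
E
```

```text
2.9 [0.67026277 0.15756438 0.01641836] [ 3.14143168e+00  1.14517710e-04 -1.90617000e-03] [ 0.55438011 -0.56543265  0.96712506]
```

View pics/s2.png

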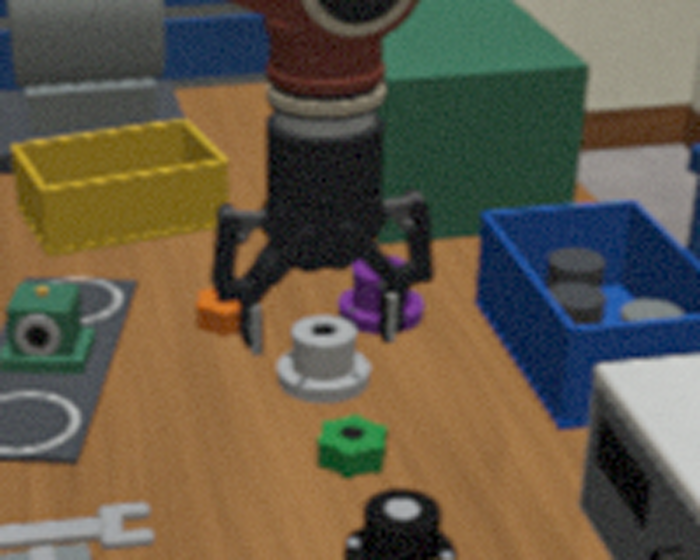

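Call:
jog_arm([
  [[0,0,0],[0,0,0],0.06],
  [[0,0,0],[0,0,0],0.05],
  [[0,0,0],[0,0,0],0.045],
  [[0,0,0],[0,0,0],0.04],
  [[0,0,0],[0,0,0],0.038],
  [[0,0,0],[0,0,0],0.038],
  [[0,0,0],[0,0,0],0.038],
], squeeze=50)

```text
t: 3.53
tool_pos: [0.6716, 0.1577, 0.0186]
tool_rot: [-3.141, -0.0, -0.003]
contact_force: [-0.2, 0.2, 4.7]
opening: 0.0416
```

```bash
python3 - <<'E'
from h import *
o=ctrl.get_obs();print(o["t"],o["tool_pos"],o["tool_rot"],o["contact_force"],o["opening"])
im=get_image("side")[:,:,::-1];a=im[80:240,260:460];cv2.imwrite("pics/s3.png",cv2.resize(a,None,fx=3.5,fy=3.5,interpolation=cv2.INTER_CUBIC))
E
```

```text
3.5333 [0.67155517 0.15772041 0.01859105] [-3.14136722e+00 -1.57130404e-04 -3.10353010e-03] [-0.1925417   0.22282036  4.68094149] 0.04155592505440507
```

View pics/s3.png

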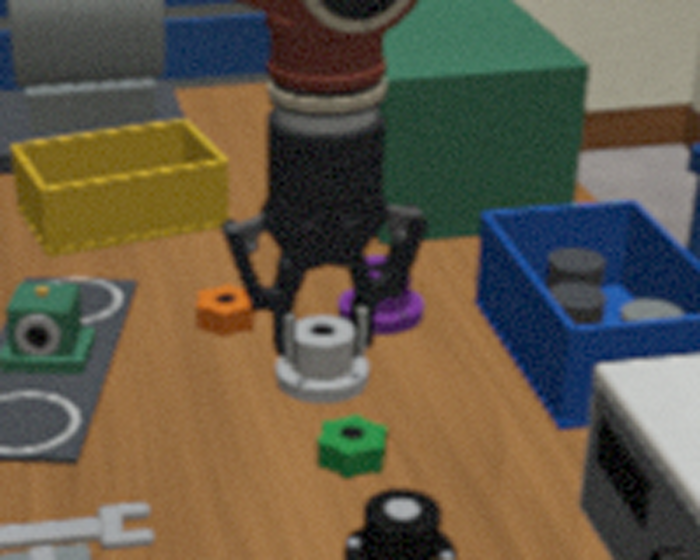

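Call:
jog_arm([
  [[0,0,0],[0,0,-0.005],0.038],
  [[0,0,0],[0,0,-0.015],0.038],
  [[0,0,0],[0,0,-0.03],0.038],
  [[0,0,0],[0,0,-0.05],0.038],
  [[0,0,0],[0,0,-0.07],0.038],
  [[0,0,0],[0,0,-0.09],0.038],
  [[0,0,0],[0,0,-0.1],0.038],
  [[0,0,0],[0,0,-0.1],0.038],
])

```text
t: 4.25
tool_pos: [0.6728, 0.158, 0.1219]
tool_rot: [-3.141, -0.0, -0.011]
contact_force: [1.1, -0.6, -1.9]
opening: 0.0415
```

```bash
python3 - <<'E'
from h import *
o=ctrl.get_obs();print(o["t"],o["tool_pos"],o["tool_rot"],o["contact_force"],o["opening"])
im=get_image("side")[:,:,::-1];a=im[50:210,260:460];cv2.imwrite("pics/s4.png",cv2.resize(a,None,fx=3.5,fy=3.5,interpolation=cv2.INTER_CUBIC))
E
```

```text
4.25 [0.67281688 0.15796363 0.12189535] [-3.14071620e+00 -2.98734684e-04 -1.06398112e-02] [ 1.10352585 -0.5792133  -1.9458028 ] 0.04146663208290872
```

View pics/s4.png

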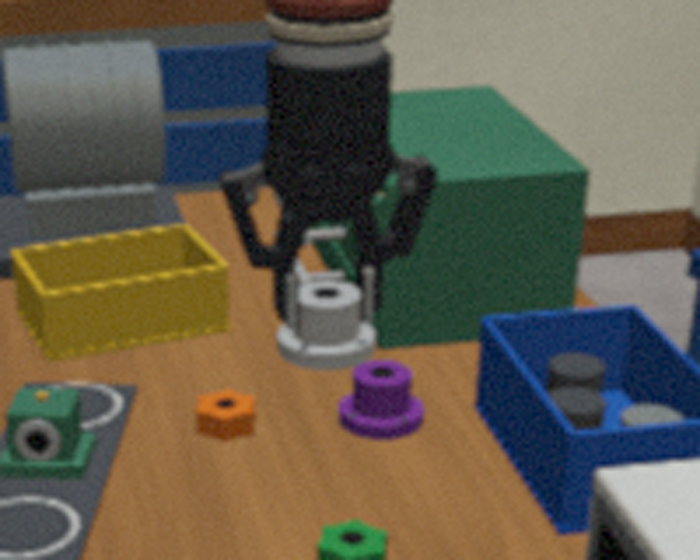

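```bash
python3 - <<'E'
from h import *
print(ray("side",260+327.5/3.5-.5,50+293.5/3.5-.5,.1435+.0), proj("side",[.6728,.158,.1435]))
im=get_image("top")[:,:,::-1];a=im[100:300,180:340];cv2.imwrite("pics/t4.png",cv2.resize(a,None,fx=3,fy=3,interpolation=cv2.INTER_CUBIC))
E
```

```text
[0.67261146 0.15618444 0.1435    ] (np.float64(352.9837329004594), np.float64(133.04629328541236))
```

View pics/t4.png

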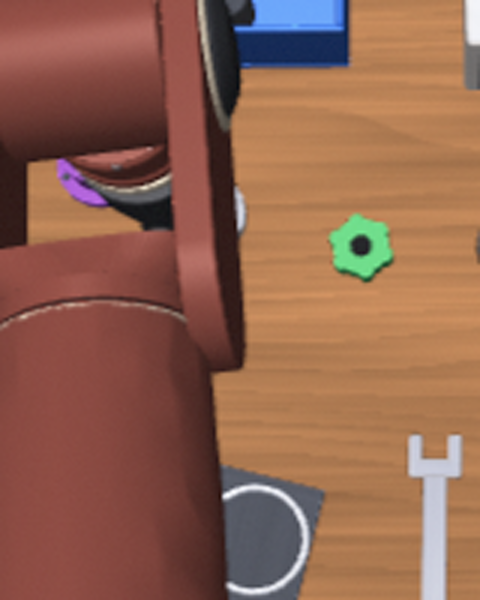

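Call:
jog_arm([
  [[0,0,0],[-0.01,0.001,0],0.038],
  [[0,0,0],[-0.03,0.004,0],0.038],
  [[0,0,0],[-0.055,0.007,0],0.038],
  [[0,0,0],[-0.08,0.011,0],0.038],
  [[0,0,0],[-0.105,0.014,0],0.038],
  [[0,0,0],[-0.13,0.017,0],0.038],
  [[0,0,0],[-0.155,0.021,0],0.038],
  [[0,0,0],[-0.178,0.024,0],0.038],
  [[0,0,0],[-0.197,0.026,0.015],0.038],
  [[0,0,0],[-0.207,0.0275,0.035],0.038],
  [[0,0,0],[-0.2104,0.028,0.055],0.038],
  [[0,0,0],[-0.2104,0.028,0.065],0.038],
])

```text
t: 5.35
tool_pos: [0.456, 0.1291, 0.0479]
tool_rot: [3.141, 0.0, -0.012]
contact_force: [-0.2, 0.4, -2.8]
opening: 0.0414
```

Call:
jog_arm([
  [[0,0,0],[0,0,0],0.038],
  [[0,0,0],[0,0,0.004],0.038],
  [[0,0,0],[0,0,0.01],0.038],
  [[0,0,0],[0,0,0.014],0.038],
  [[0,0,0],[0,0,0.018],0.038],
  [[0,0,0],[0,0,0.018],0.038],
  [[0,0,0],[0,0,0.018],0.038],
])

```text
t: 5.93
tool_pos: [0.4604, 0.1296, 0.0343]
tool_rot: [3.142, 0.0, -0.0]
contact_force: [0.0, 0.2, -1.2]
opening: 0.0416
```

```bash
python3 - <<'E'
from h import *
o=ctrl.get_obs();print(o["t"],o["tool_pos"],o["tool_rot"],o["contact_force"],o["opening"])
im=get_image("side")[:,:,::-1];a=im[80:240,200:400];cv2.imwrite("pics/s5.png",cv2.resize(a,None,fx=3.5,fy=3.5,interpolation=cv2.INTER_CUBIC))
E
```

```text
5.9333 [0.4603712  0.12961736 0.03428763] [ 3.14157620e+00  1.70825230e-04 -2.17650223e-04] [ 0.04942474  0.16588228 -1.17017875] 0.04156962476865985
```

View pics/s5.png

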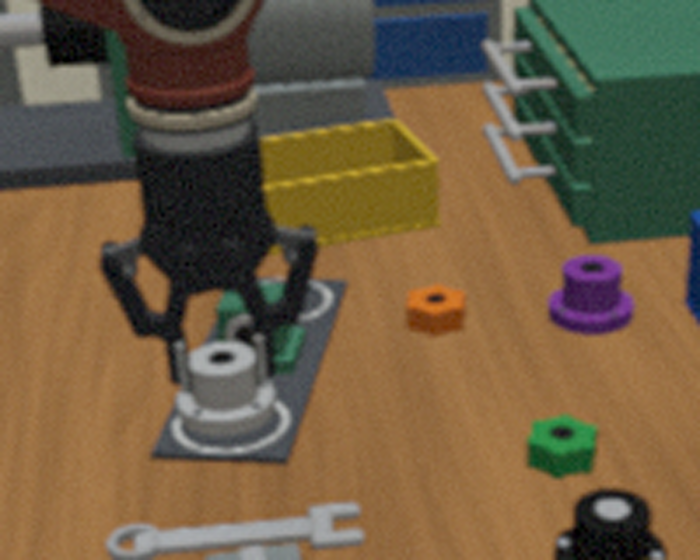

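Call:
jog_arm([
  [[0,0,0],[0,0,0.003],0.038],
  [[0,0,0],[0,0,0.006],0.038],
  [[0,0,0],[0,0,0.008],0.038],
  [[0,0,0],[0,0,0.009],0.038],
  [[0,0,0],[0,0,0.009],0.038],
  [[0,0,0],[0,0,0.009],0.038],
])

```text
t: 6.48
tool_pos: [0.4602, 0.1296, 0.0252]
tool_rot: [3.142, 0.0, -0.0]
contact_force: [0.2, -0.3, -2.1]
opening: 0.0419
```

Call:
jog_arm([
  [[0,0,0],[0,0,0.0007],0.038],
  [[0,0,0],[0,0,0.0014],0.038],
  [[0,0,0],[0,0,0.0014],0.038],
])

```text
t: 6.73
tool_pos: [0.4605, 0.1296, 0.0246]
tool_rot: [3.142, 0.0, 0.0]
contact_force: [-3.1, -0.7, 3.6]
opening: 0.0419
```

Call:
jog_arm([
  [[0,0,0],[0,0,0],0.05],
  [[0,0,0],[0,0,0],0.06],
  [[0,0,0],[0,0,0],0.075],
  [[0,0,0],[0,0,0],0.085],
  [[0,0,0],[0,0,-0.005],0.085],
  [[0,0,0],[0,0,-0.02],0.085],
  [[0,0,0],[0,0,-0.045],0.085],
  [[0,0,0],[0,0,-0.075],0.085],
  [[0,0,0],[0.005,0.01,-0.095],0.085],
  [[0,0,0],[0.02,0.02,-0.1],0.085],
  [[0,0,0],[0.04,0.035,-0.1],0.085],
  [[0,0,0],[0.06,0.06,-0.1],0.085],
])

```text
t: 7.73
tool_pos: [0.5216, 0.0702, 0.1257]
tool_rot: [-3.141, -0.004, -0.005]
contact_force: [0.4, -0.8, 0.5]
opening: 0.085
```

```bash
python3 - <<'E'
from h import *
o=ctrl.get_obs();print(o["t"],o["tool_pos"],o["tool_rot"],o["contact_force"],o["opening"])
im=get_image("side")[:,:,::-1];a=im[80:240,200:400];cv2.imwrite("pics/s6.png",cv2.resize(a,None,fx=3.5,fy=3.5,interpolation=cv2.INTER_CUBIC))
E
```

```text
7.7333 [0.52156589 0.07016356 0.12565432] [-3.14088855 -0.00384575 -0.00490614] [ 0.39331909 -0.79590335  0.51490309] 0.08502367133356409
```

View pics/s6.png

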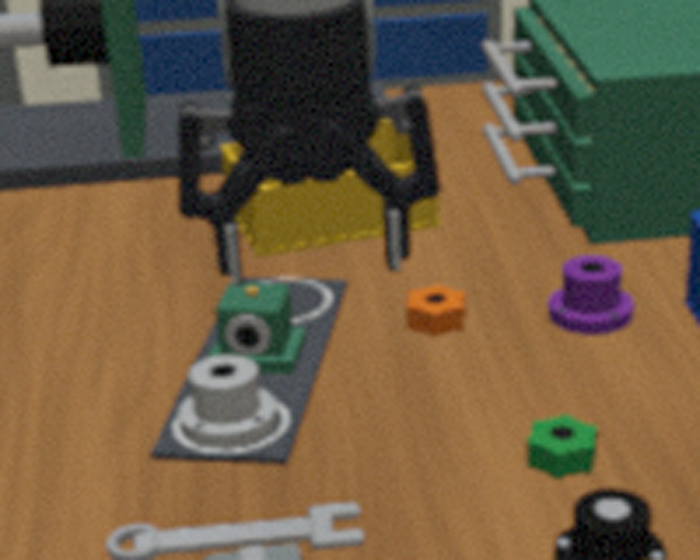

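Call:
jog_arm([
  [[0,0,0],[0.015,0.012,0],0.085],
  [[0,0,0],[0.035,0.03,0],0.085],
  [[0,0,0],[0.06,0.052,0],0.085],
  [[0,0,0],[0.085,0.074,0],0.085],
  [[0,0,0],[0.108,0.094,0],0.085],
  [[0,0,0],[0.13,0.112,0],0.085],
  [[0,0,0],[0.144,0.125,0],0.085],
  [[0,0,0],[0.149,0.1297,0.01],0.085],
  [[0,0,0],[0.149,0.1297,0.025],0.085],
  [[0,0,0],[0.149,0.1297,0.045],0.085],
  [[0,0,0],[0.149,0.1297,0.06],0.085],
  [[0,0,0],[0.149,0.1297,0.06],0.085],
])

```text
t: 8.78
tool_pos: [0.6646, -0.0583, 0.0576]
tool_rot: [-3.139, -0.001, 0.016]
contact_force: [-1.4, 0.1, -0.4]
opening: 0.0848
```

```bash
python3 - <<'E'
from h import *
o=ctrl.get_obs();print(o["t"],o["tool_pos"],o["tool_rot"],o["contact_force"],o["opening"])
im=get_image("side")[:,:,::-1];a=im[120:280,280:480];cv2.imwrite("pics/s7.png",cv2.resize(a,None,fx=3.5,fy=3.5,interpolation=cv2.INTER_CUBIC))
E
```

```text
8.7833 [ 0.66457257 -0.05832542  0.0575626 ] [-3.13932800e+00 -1.33837083e-03  1.60465398e-02] [-1.41138777  0.0896539  -0.43206144] 0.08482104818649948
```

View pics/s7.png

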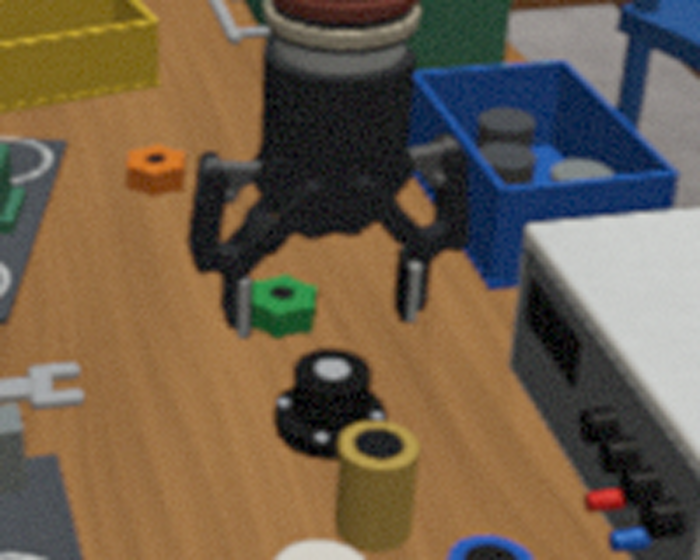

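Call:
jog_arm([
  [[0,0,0],[0,0,0.002],0.085],
  [[0,0,0],[0,0,0.01],0.085],
  [[0,0,0],[0,0,0.02],0.085],
  [[0,0,0],[0,0,0.03],0.085],
  [[0,0,0],[0,0,0.039],0.085],
  [[0,0,0],[0,0,0.0445],0.085],
  [[0,0,0],[0,0,0.0455],0.085],
  [[0,0,0],[0,0,0.0455],0.07],
  [[0,0,0],[0,0,0.0455],0.055],
  [[0,0,0],[0,0,0.0455],0.045],
  [[0,0,0],[0,0,0.0455],0.038],
  [[0,0,0],[0,0,0.0455],0.038],
])

```text
t: 9.83
tool_pos: [0.6702, -0.0603, 0.0197]
tool_rot: [3.141, 0.0, 0.003]
contact_force: [-0.4, -0.4, 1.9]
opening: 0.0415
```

Call:
jog_arm([
  [[0,0,0],[0,0,0],0.038],
  [[0,0,0],[0,0,0],0.038],
  [[0,0,0],[0,0,0],0.038],
  [[0,0,0],[0,0,-0.003],0.038],
])

```text
t: 10.17
tool_pos: [0.6687, -0.0599, 0.0208]
tool_rot: [-3.141, -0.0, 0.002]
contact_force: [0.1, 0.5, -2.6]
opening: 0.0417
```

```bash
python3 - <<'E'
from h import *
o=ctrl.get_obs();print(o["t"],o["tool_pos"],o["tool_rot"],o["contact_force"],o["opening"])
im=get_image("side")[:,:,::-1];a=im[120:280,280:480];cv2.imwrite("pics/s8.png",cv2.resize(a,None,fx=3.5,fy=3.5,interpolation=cv2.INTER_CUBIC))
E
```

```text
10.1667 [ 0.66871188 -0.05993437  0.02077257] [-3.14133884e+00 -2.19675117e-04  1.98069445e-03] [ 0.10509635  0.47363563 -2.60958535] 0.041677524720434
```

View pics/s8.png

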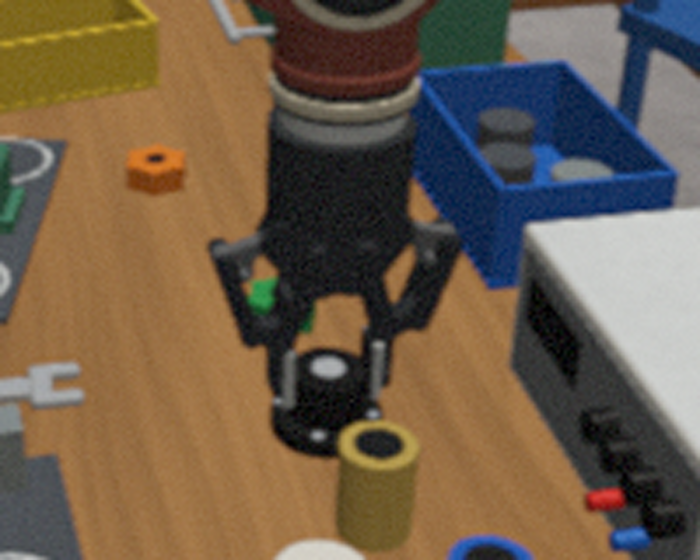

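Call:
jog_arm([
  [[0,0,0],[0,0,-0.01],0.038],
  [[0,0,0],[0,0,-0.03],0.038],
  [[0,0,0],[0,0,-0.055],0.038],
  [[0,0,0],[0,0,-0.08],0.038],
  [[0,0,0],[-0.004,-0.009,-0.1],0.038],
  [[0,0,0],[-0.012,-0.027,-0.1],0.038],
  [[0,0,0],[-0.024,-0.053,-0.1],0.038],
  [[0,0,0],[-0.036,-0.08,-0.1],0.038],
  [[0,0,0],[-0.048,-0.106,-0.1],0.038],
  [[0,0,0],[-0.06,-0.133,-0.1],0.038],
  [[0,0,0],[-0.072,-0.159,-0.1],0.038],
  [[0,0,0],[-0.084,-0.186,-0.1],0.038],
])

```text
t: 11.22
tool_pos: [0.5824, 0.1278, 0.1192]
tool_rot: [-3.142, -0.001, 0.006]
contact_force: [0.6, 0.4, -2.3]
opening: 0.0417
```

Call:
jog_arm([
  [[0,0,0],[-0.012,-0.027,0],0.038],
  [[0,0,0],[-0.024,-0.053,0],0.038],
  [[0,0,0],[-0.036,-0.08,0],0.038],
  [[0,0,0],[-0.048,-0.106,0],0.038],
  [[0,0,0],[-0.06,-0.133,0],0.038],
  [[0,0,0],[-0.07,-0.156,0],0.038],
  [[0,0,0],[-0.077,-0.17,0.01],0.038],
  [[0,0,0],[-0.0806,-0.1786,0.025],0.038],
  [[0,0,0],[-0.0806,-0.1786,0.045],0.038],
  [[0,0,0],[-0.0806,-0.1786,0.065],0.038],
  [[0,0,0],[-0.0806,-0.1786,0.08],0.038],
  [[0,0,0],[-0.0806,-0.1786,0.085],0.038],
])

```text
t: 12.22
tool_pos: [0.5001, 0.3037, 0.0313]
tool_rot: [3.138, 0.002, -0.013]
contact_force: [-0.4, -0.1, -2.8]
opening: 0.0415
```

```bash
python3 - <<'E'
from h import *
o=ctrl.get_obs();print(o["t"],o["tool_pos"],o["tool_rot"],o["contact_force"],o["opening"])
im=get_image("side")[:,:,::-1];a=im[80:240,200:400];cv2.imwrite("pics/s9.png",cv2.resize(a,None,fx=3.5,fy=3.5,interpolation=cv2.INTER_CUBIC))
E
```

```text
12.2167 [0.50005052 0.30369538 0.0313194 ] [ 3.13828876e+00  1.60027402e-03 -1.27990209e-02] [-0.38699853 -0.11298943 -2.79679647] 0.04151060540296467
```

View pics/s9.png

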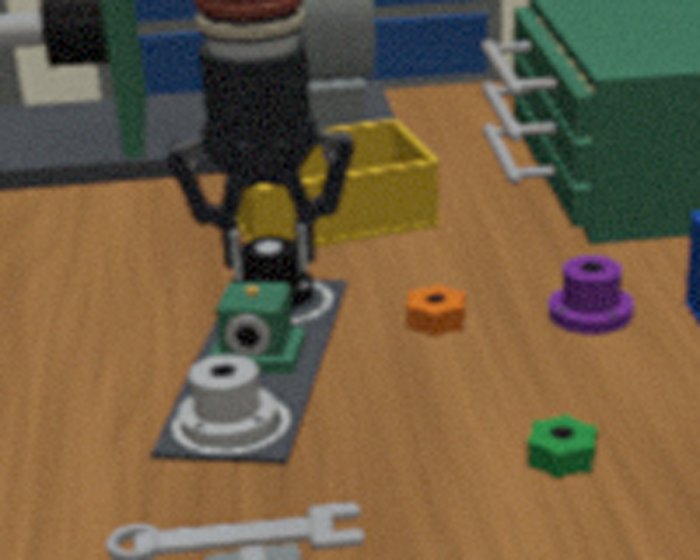

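Call:
jog_arm([
  [[0,0,0],[0,0,0],0.038],
  [[0,0,0],[0,0,0],0.038],
  [[0,0,0],[0,0,0.003],0.038],
  [[0,0,0],[0,0,0.006],0.038],
  [[0,0,0],[0,0,0.008],0.038],
  [[0,0,0],[0,0,0.009],0.038],
  [[0,0,0],[0,0,0.0095],0.038],
  [[0,0,0],[0,0,0.0095],0.038],
])

```text
t: 12.93
tool_pos: [0.5046, 0.3044, 0.0268]
tool_rot: [3.141, 0.0, -0.0]
contact_force: [0.2, 0.1, -2.5]
opening: 0.0416
```

Call:
jog_arm([
  [[0,0,0],[0,0,0.0008],0.038],
  [[0,0,0],[0,0,0.0016],0.038],
  [[0,0,0],[0,0,0.0016],0.038],
])

```text
t: 13.18
tool_pos: [0.5048, 0.3046, 0.0256]
tool_rot: [-3.141, -0.0, -0.0]
contact_force: [0.3, -0.4, 0.4]
opening: 0.0417
```

Touching down (0.4 N up). A little more, then release and lift clear.

Call:
jog_arm([
  [[0,0,0],[0,0,0.0006],0.038],
  [[0,0,0],[0,0,0.0006],0.038],
  [[0,0,0],[0,0,0.0006],0.05],
  [[0,0,0],[0,0,0.0006],0.06],
  [[0,0,0],[0,0,0.0006],0.075],
  [[0,0,0],[0,0,0.0006],0.085],
  [[0,0,0],[0,0,-0.005],0.085],
  [[0,0,0],[0,0,-0.02],0.085],
  [[0,0,0],[0,0,-0.045],0.085],
  [[0,0,0],[0,0,-0.07],0.085],
  [[0,0,0],[0,0,-0.095],0.085],
  [[0,0,0],[0,0,-0.11],0.085],
])

```text
t: 14.18
tool_pos: [0.5059, 0.3051, 0.139]
tool_rot: [-3.14, -0.0, -0.006]
contact_force: [-0.1, 0.2, 0.6]
opening: 0.0851
```

```bash
python3 - <<'E'
from h import *
im=cv2.imread("pics/top0.png");a=im[190:222,190:222];a=cv2.resize(a,None,fx=12,fy=12,interpolation=cv2.INTER_CUBIC)
b=get_image("side")[80:240,200:400,::-1];b=cv2.resize(b,None,fx=2,fy=2,interpolation=cv2.INTER_CUBIC)
c=np.zeros((384,790,3),np.uint8);c[:,:384]=a;c[:320,385:785]=b;cv2.imwrite("pics/o.png",c)
hsv=cv2.cvtColor(im,cv2.COLOR_BGR2HSV)[190:222,190:222]
m=cv2.inRange(hsv,(8,170,150),(18,255,255));cs,_=cv2.findContours(m,0,1);k=max(cs,key=cv2.contourArea)
print(cv2.contourArea(k))
ce=np.array([205.2,205.4])
w=[ray("top",p[0][0]+190,p[0][1]+190,.02)-[.618,.2577,.02] for p in k]
for x in w: print(round(np.degrees(np.arctan2(x[1],x[0]))),round(1000*np.hypot(x[0],x[1]),1),end="; ")
E
```

```text
1.5
-57 20.1; -65 21.0; -71 20.2; -77 19.7; -83 19.4; -90 21.5; -95 23.8; -100 24.1; -106 22.6; -114 21.4; -121 20.5; -130 20.1; -138 20.1; -130 20.1; -121 20.5; -114 21.4; -111 23.4; -105 24.7; -100 24.1; -95 23.8; -90 21.5; -83 19.4; -77 19.7; -71 20.2; -65 21.0;
```

View pics/o.png

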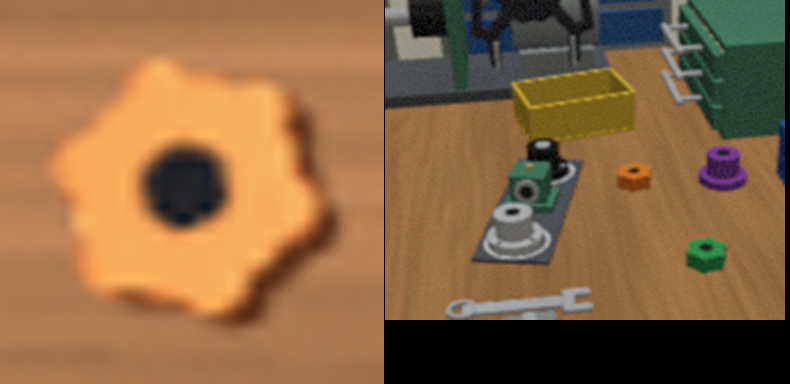

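Call:
jog_arm([
  [[0,0,-2],[0.01,0.004,0],0.085],
  [[0,0,-5],[0.03,0.012,0],0.085],
  [[0,0,-9],[0.055,0.022,0],0.085],
  [[0,0,-13],[0.08,0.032,0.01],0.085],
  [[0,0,-16],[0.1,0.041,0.025],0.085],
  [[0,0,-18],[0.11,0.046,0.04],0.085],
  [[0,0,-18],[0.113,0.0469,0.06],0.085],
  [[0,0,-18],[0.113,0.0469,0.08],0.085],
  [[0,0,-18],[0.113,0.0469,0.095],0.085],
  [[0,0,-18],[0.113,0.0469,0.1],0.085],
  [[0,0,-18],[0.113,0.0469,0.1],0.085],
])

```text
t: 15.15
tool_pos: [0.6159, 0.2573, 0.0327]
tool_rot: [3.102, 0.492, -0.007]
contact_force: [-0.3, 0.2, 0.3]
opening: 0.0851
```

```bash
python3 - <<'E'
from h import *
o=ctrl.get_obs();print(o["t"],o["tool_pos"],o["tool_rot"],o["contact_force"],o["opening"])
im=get_image("side")[:,:,::-1];a=im[80:240,200:400];cv2.imwrite("pics/s10.png",cv2.resize(a,None,fx=3.5,fy=3.5,interpolation=cv2.INTER_CUBIC))
E
```

```text
15.15 [0.61586056 0.25725346 0.03274638] [ 3.10229081  0.4918262  -0.00677711] [-0.31565346  0.19046579  0.25878099] 0.08509909749075871
```

View pics/s10.png

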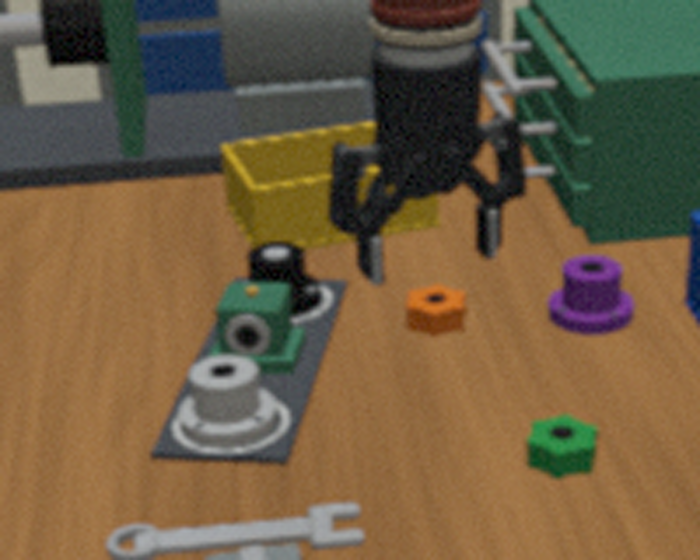

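Call:
jog_arm([
  [[0,0,0],[0,0,0.006],0.085],
  [[0,0,0],[0,0,0.014],0.085],
  [[0,0,0],[0,0,0.022],0.085],
  [[0,0,0],[0,0,0.028],0.085],
  [[0,0,0],[0,0,0.032],0.085],
  [[0,0,0],[0,0,0.033],0.085],
  [[0,0,0],[0,0,0.033],0.07],
  [[0,0,0],[0,0,0.033],0.058],
  [[0,0,0],[0,0,0.033],0.05],
  [[0,0,0],[0,0,0.033],0.046],
  [[0,0,0],[0,0,0.033],0.042],
  [[0,0,0],[0,0,0.033],0.042],
], squeeze=30)

```text
t: 16.2
tool_pos: [0.6183, 0.2578, 0.0031]
tool_rot: [-3.103, -0.492, -0.002]
contact_force: [-0.0, 0.1, 3.5]
opening: 0.0468
```

Call:
jog_arm([
  [[0,0,0],[0,0,0],0.042],
  [[0,0,0],[0,0,-0.01],0.042],
  [[0,0,0],[0,0,-0.025],0.042],
  [[0,0,0],[0,0,-0.045],0.042],
  [[0,0,0],[0,0,-0.065],0.042],
  [[0,0,0],[0,0,-0.085],0.042],
  [[0,0,0],[0,0,-0.1],0.042],
  [[0,0,0],[0,0,-0.1],0.042],
  [[0,0,0],[0,0,-0.1],0.042],
])

```text
t: 16.95
tool_pos: [0.6184, 0.2579, 0.104]
tool_rot: [-3.103, -0.492, -0.004]
contact_force: [-1.2, 0.1, -0.8]
opening: 0.047
```

```bash
python3 - <<'E'
from h import *
o=ctrl.get_obs();print(o["t"],o["tool_pos"],o["tool_rot"],o["contact_force"],o["opening"])
im=get_image("side")[:,:,::-1];a=im[60:220,200:400];cv2.imwrite("pics/s11.png",cv2.resize(a,None,fx=3.5,fy=3.5,interpolation=cv2.INTER_CUBIC))
print(proj("side",o["tool_pos"]+[0,0,.018]))
E
```

```text
16.95 [0.61842635 0.25788076 0.10402564] [-3.10252005 -0.49160262 -0.00447775] [-1.20927421  0.14985001 -0.75932849] 0.046990945977756056
(np.float64(322.77472041661144), np.float64(127.65829799693579))
```

View pics/s11.png

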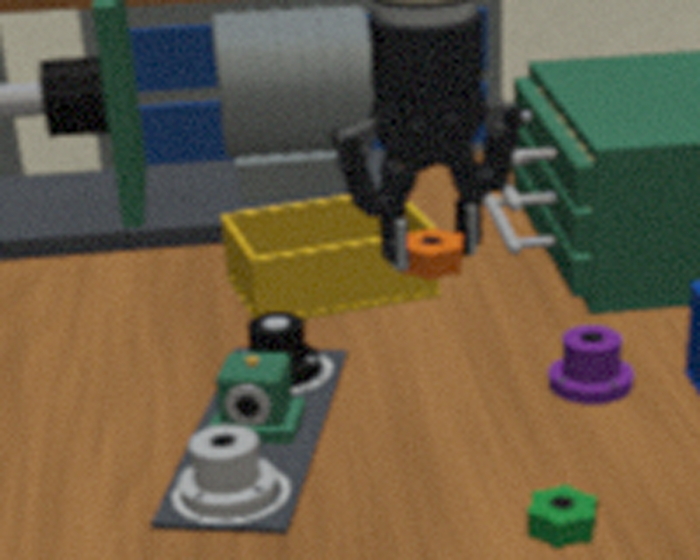

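```bash
python3 - <<'E'
from h import *
print(ray("side",200+277.5/3.5-.5,60+323.5/3.5-.5,.046),proj("side",[.505,.3046,.046]))
print(ray("side",200+222.5/3.5-.5,60+439.5/3.5-.5,.046),proj("side",[.4606,.1298,.046]))
a=get_image("side")[130:220,240:310,::-1];cv2.imwrite("pics/s12.png",cv2.resize(a,None,fx=6,fy=6,interpolation=cv2.INTER_CUBIC))
E
```

```text
[0.50662563 0.3033838  0.046     ] (np.float64(278.1386792135373), np.float64(151.78840226310672))
[0.46020984 0.13167589 0.046     ] (np.float64(263.269798969022), np.float64(185.4539909768699))
```

View pics/s12.png

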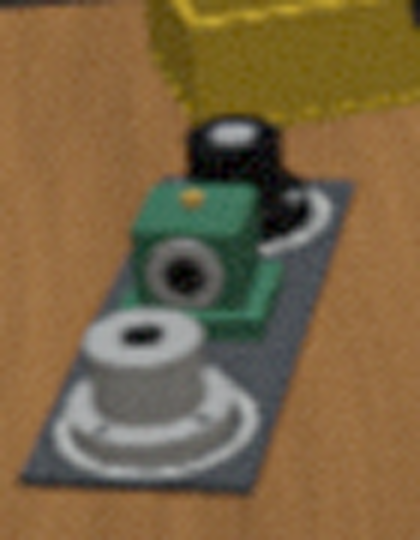

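Call:
jog_arm([
  [[0,0,0],[-0.01,-0.008,0],0.042],
  [[0,0,0],[-0.028,-0.024,0],0.042],
  [[0,0,0],[-0.048,-0.041,0],0.042],
  [[0,0,0],[-0.068,-0.058,0],0.042],
  [[0,0,0],[-0.084,-0.072,0],0.042],
  [[0,0,0],[-0.092,-0.0785,0],0.042],
  [[0,0,0],[-0.093,-0.0795,0.005],0.042],
  [[0,0,0],[-0.093,-0.0795,0.015],0.042],
  [[0,0,0],[-0.093,-0.0795,0.025],0.042],
  [[0,0,0],[-0.093,-0.0795,0.035],0.042],
  [[0,0,0],[-0.093,-0.0795,0.038],0.042],
  [[0,0,0],[-0.093,-0.0795,0.038],0.042],
])

```text
t: 18.05
tool_pos: [0.5039, 0.3035, 0.0619]
tool_rot: [3.102, 0.49, -0.006]
contact_force: [-0.5, -0.2, 0.4]
opening: 0.047
```

Call:
jog_arm([
  [[0,0,0],[0,0,0.002],0.042],
  [[0,0,0],[0,0,0.006],0.042],
  [[0,0,0],[0,0,0.01],0.042],
  [[0,0,0],[0,0,0.012],0.042],
  [[0,0,0],[0,0,0.0135],0.042],
  [[0,0,0],[0,0,0.0135],0.042],
  [[0,0,0],[0,0,0.0135],0.042],
])

```text
t: 18.63
tool_pos: [0.5046, 0.3045, 0.0508]
tool_rot: [-3.103, -0.492, -0.0]
contact_force: [0.3, -0.1, -0.2]
opening: 0.0468
```

```bash
python3 - <<'E'
from h import *
o=ctrl.get_obs();print(o["t"],o["tool_pos"],o["tool_rot"],o["contact_force"],o["opening"])
a=get_image("side")[80:220,220:340,::-1];cv2.imwrite("pics/s13.png",cv2.resize(a,None,fx=4,fy=4,interpolation=cv2.INTER_CUBIC))
E
```

```text
18.6333 [0.50462254 0.30453193 0.05083039] [-3.10285591e+00 -4.91695930e-01 -1.08924722e-04] [ 0.2968483  -0.07227406 -0.15850413] 0.046793793815824235
```

View pics/s13.png

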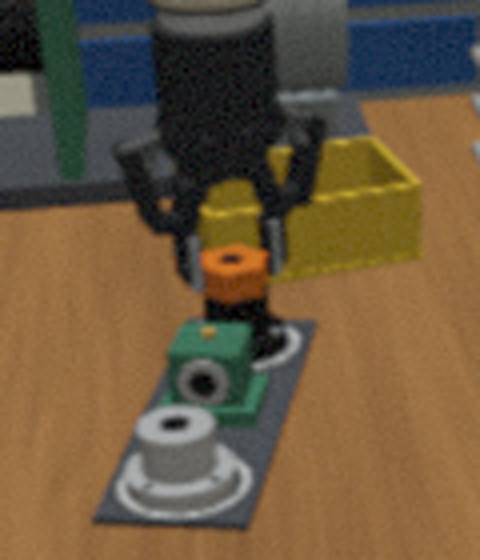

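Call:
jog_arm([
  [[0,0,0],[0,0,0.001],0.042],
  [[0,0,0],[0,0,0.002],0.042],
  [[0,0,0],[0,0,0.002],0.042],
])

```text
t: 18.93
tool_pos: [0.5048, 0.3046, 0.0491]
tool_rot: [-3.103, -0.492, -0.001]
contact_force: [-0.1, 0.2, 1.5]
opening: 0.0464
```

Call:
jog_arm([
  [[0,0,0],[0,0,0],0.05],
  [[0,0,0],[0,0,0],0.056],
  [[0,0,0],[0,0,0],0.066],
  [[0,0,0],[0,0,0],0.08],
  [[0,0,0],[0,0,-0.005],0.085],
  [[0,0,0],[0,0,-0.02],0.085],
  [[0,0,0],[0,0,-0.045],0.085],
  [[0,0,0],[0,0,-0.07],0.085],
  [[0,0,5],[0,0,-0.09],0.085],
  [[0,0,10],[0,0,-0.1],0.085],
  [[0,0,15],[0,0,-0.1],0.085],
  [[0,0,18],[0,0,-0.1],0.085],
])

```text
t: 19.93
tool_pos: [0.5055, 0.3049, 0.151]
tool_rot: [-3.14, 0.006, -0.005]
contact_force: [-1.5, 0.2, 0.7]
opening: 0.0849
```

```bash
python3 - <<'E'
from h import *
o=ctrl.get_obs();print(o["t"],o["tool_pos"],o["tool_rot"],o["contact_force"],o["opening"])
a=get_image("side")[80:220,220:340,::-1];cv2.imwrite("pics/s14.png",cv2.resize(a,None,fx=4,fy=4,interpolation=cv2.INTER_CUBIC))
E
```

```text
19.9333 [0.50547971 0.30488883 0.15096208] [-3.14026804  0.00570133 -0.00466328] [-1.53519638  0.18880995  0.73293792] 0.08489637160672266
```

View pics/s14.png

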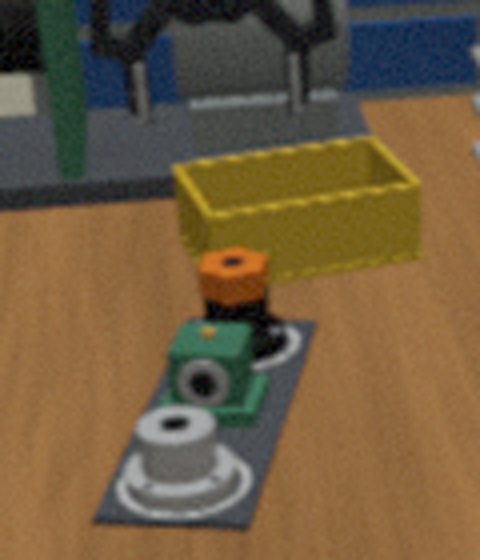

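Call:
jog_arm([
  [[0,0,0],[0.003,0.009,0],0.085],
  [[0,0,0],[0.01,0.027,0],0.085],
  [[0,0,0],[0.019,0.053,0],0.085],
  [[0,0,0],[0.029,0.08,0],0.085],
  [[0,0,0],[0.039,0.107,0],0.085],
  [[0,0,0],[0.049,0.134,0],0.085],
  [[0,0,0],[0.059,0.161,0],0.085],
  [[0,0,0],[0.068,0.187,0],0.085],
  [[0,0,0],[0.078,0.214,0],0.085],
  [[0,0,0],[0.088,0.241,0],0.085],
  [[0,0,0],[0.098,0.268,0],0.085],
  [[0,0,0],[0.107,0.294,0],0.085],
])

```text
t: 20.98
tool_pos: [0.6118, 0.0083, 0.1487]
tool_rot: [3.141, 0.002, -0.001]
contact_force: [0.5, 0.3, -0.2]
opening: 0.0851
```

Call:
jog_arm([
  [[0,0,0],[0.01,0.027,0],0.085],
  [[0,0,0],[0.02,0.054,0],0.085],
  [[0,0,0],[0.03,0.081,0],0.085],
  [[0,0,0],[0.04,0.107,0],0.085],
  [[0,0,0],[0.048,0.13,0],0.085],
  [[0,0,0],[0.054,0.148,0],0.085],
  [[0,0,0],[0.0575,0.158,0],0.085],
  [[0,0,0],[0.058,0.16,0.01],0.085],
  [[0,0,0],[0.058,0.16,0.03],0.085],
  [[0,0,0],[0.058,0.16,0.05],0.085],
  [[0,0,0],[0.058,0.16,0.06],0.085],
  [[0,0,0],[0.058,0.16,0.06],0.085],
])

```text
t: 21.98
tool_pos: [0.6669, -0.1476, 0.0843]
tool_rot: [-3.139, -0.002, 0.011]
contact_force: [0.5, -0.5, -0.5]
opening: 0.0851
```

```bash
python3 - <<'E'
from h import *
o=ctrl.get_obs();print(o["t"],o["tool_pos"],o["tool_rot"],o["contact_force"],o["opening"])
a=get_image("side")[130:330,290:460,::-1];cv2.imwrite("pics/s15.png",cv2.resize(a,None,fx=3,fy=3,interpolation=cv2.INTER_CUBIC))
a=get_image("top")[130:310,155:315,::-1];cv2.imwrite("pics/t15.png",cv2.resize(a,None,fx=3.3,fy=3.3,interpolation=cv2.INTER_CUBIC))
E
```

```text
21.9833 [ 0.66687767 -0.1475939   0.0842516 ] [-3.13889852e+00 -2.35135750e-03  1.12087674e-02] [ 0.53602545 -0.45917476 -0.53845686] 0.08514642514981768
```

View pics/s15.png

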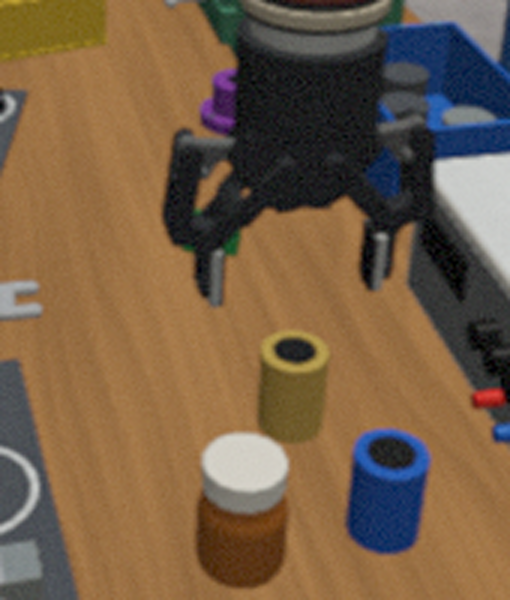

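View pics/t15.png

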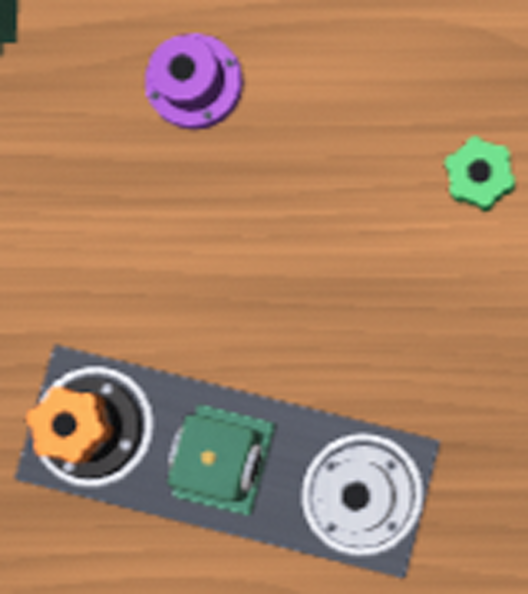

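Call:
jog_arm([
  [[0,0,0],[0,0,0.003],0.085],
  [[0,0,0],[0,0,0.015],0.085],
  [[0,0,0],[0,0,0.03],0.085],
  [[0,0,0],[0,0,0.045],0.085],
  [[0,0,0],[0,0,0.058],0.085],
  [[0,0,0],[0,0,0.068],0.085],
  [[0,0,0],[0,0,0.074],0.085],
  [[0,0,0],[0,0,0.076],0.085],
  [[0,0,0],[0,0,0.076],0.07],
  [[0,0,0],[0,0,0.076],0.055],
  [[0,0,0],[0,0,0.076],0.045],
  [[0,0,0],[0,0,0.076],0.034],
], squeeze=50)

```text
t: 23.08
tool_pos: [0.6706, -0.1498, 0.0141]
tool_rot: [3.141, 0.0, 0.003]
contact_force: [-2.7, 0.7, 15.0]
opening: 0.0382
```

Call:
jog_arm([
  [[0,0,0],[0,0,0],0.034],
  [[0,0,0],[0,0,0],0.034],
  [[0,0,0],[0,0,0],0.034],
  [[0,0,0],[0,0,-0.004],0.034],
  [[0,0,0],[0,0,-0.015],0.034],
  [[0,0,0],[0,0,-0.035],0.034],
  [[0,0,0],[0,0,-0.06],0.034],
  [[0,0,0],[0,0,-0.085],0.034],
  [[0,0,0],[0,0,-0.105],0.034],
  [[0,0,0],[0,0,-0.11],0.034],
  [[0,0,0],[0,0,-0.11],0.034],
])

```text
t: 24.0
tool_pos: [0.6707, -0.1499, 0.1253]
tool_rot: [3.14, 0.0, 0.006]
contact_force: [0.2, -0.4, -1.9]
opening: 0.038
```

```bash
python3 - <<'E'
from h import *
o=ctrl.get_obs();print(o["t"],o["tool_pos"],o["tool_rot"],o["contact_force"],o["opening"])
a=get_image("side")[130:330,290:460,::-1];cv2.imwrite("pics/s16.png",cv2.resize(a,None,fx=3,fy=3,interpolation=cv2.INTER_CUBIC))
E
```

```text
24.0 [ 0.67071314 -0.1498571   0.12526114] [3.14033718e+00 1.85232882e-04 5.67689695e-03] [ 0.23931769 -0.43547232 -1.91140631] 0.03801421924944969
```

View pics/s16.png

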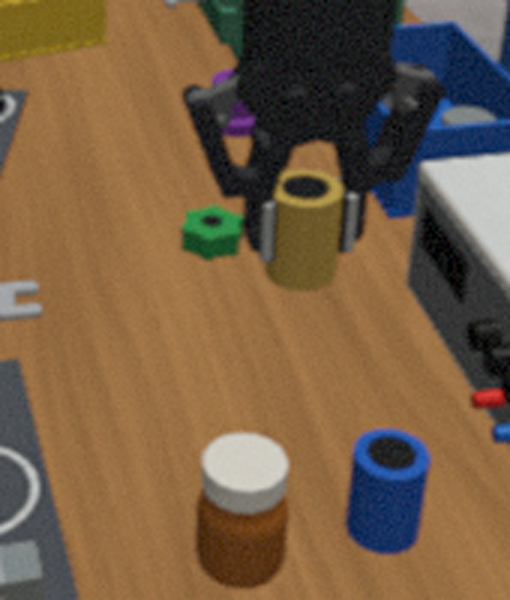

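Call:
jog_arm([
  [[0,0,0],[-0.01,0.002,0],0.034],
  [[0,0,0],[-0.03,0.005,0],0.034],
  [[0,0,0],[-0.055,0.009,0],0.034],
  [[0,0,0],[-0.08,0.0133,0],0.034],
  [[0,0,0],[-0.105,0.0175,0],0.034],
  [[0,0,0],[-0.13,0.0216,0],0.034],
  [[0,0,0],[-0.155,0.0258,0],0.034],
  [[0,0,0],[-0.177,0.0295,0],0.034],
  [[0,0,0],[-0.191,0.032,0.015],0.034],
  [[0,0,0],[-0.1958,0.0326,0.035],0.034],
  [[0,0,0],[-0.1958,0.0326,0.06],0.034],
  [[0,0,0],[-0.1958,0.0326,0.08],0.034],
])

```text
t: 25.05
tool_pos: [0.4707, -0.1811, 0.0393]
tool_rot: [-3.139, 0.001, 0.007]
contact_force: [-0.2, -0.6, -3.2]
opening: 0.0378
```

Call:
jog_arm([
  [[0,0,0],[0,0,0.004],0.034],
  [[0,0,0],[0,0,0.008],0.034],
  [[0,0,0],[0,0,0.012],0.034],
  [[0,0,0],[0,0,0.015],0.034],
  [[0,0,0],[0,0,0.016],0.034],
  [[0,0,0],[0,0,0.016],0.034],
])

```text
t: 25.55
tool_pos: [0.4744, -0.1824, 0.0274]
tool_rot: [3.141, 0.001, 0.001]
contact_force: [-0.3, -0.1, -1.8]
opening: 0.0382
```

```bash
python3 - <<'E'
from h import *
o=ctrl.get_obs();print(o["t"],o["tool_pos"],o["tool_rot"],o["contact_force"],o["opening"])
a=get_image("side")[200:360,200:360,::-1];cv2.imwrite("pics/s17.png",cv2.resize(a,None,fx=3.5,fy=3.5,interpolation=cv2.INTER_CUBIC))
E
```

```text
25.55 [ 0.47438666 -0.18235005  0.02741846] [3.14100828e+00 5.31619459e-04 1.44789436e-03] [-0.32518206 -0.06510712 -1.81927053] 0.038232783855572966
```

View pics/s17.png

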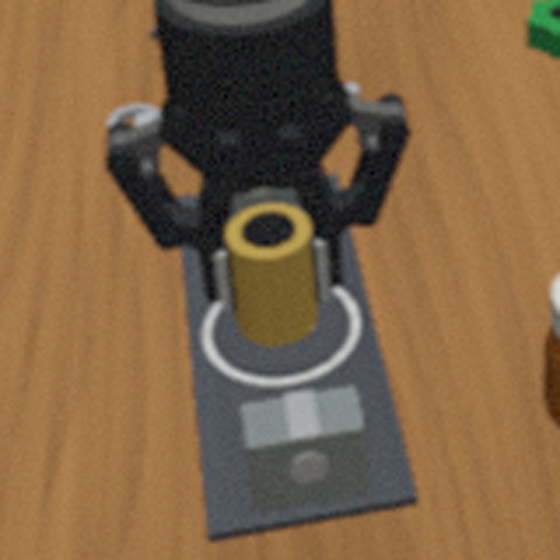

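Call:
jog_arm([
  [[0,0,0],[0,0,0.003],0.034],
  [[0,0,0],[0,0,0.005],0.034],
  [[0,0,0],[0,0,0.0055],0.034],
  [[0,0,0],[0,0,0.0055],0.034],
  [[0,0,0],[0,0,0.0055],0.034],
])

```text
t: 26.02
tool_pos: [0.4739, -0.1821, 0.0213]
tool_rot: [-3.142, -0.0, 0.0]
contact_force: [0.0, -0.3, -1.1]
opening: 0.0381
```

Call:
jog_arm([
  [[0,0,0],[0,0,0.0008],0.034],
  [[0,0,0],[0,0,0.0014],0.034],
  [[0,0,0],[0,0,0.0014],0.034],
])

```text
t: 26.27
tool_pos: [0.474, -0.1822, 0.0202]
tool_rot: [3.142, 0.0, 0.0]
contact_force: [-0.3, -0.0, 0.4]
opening: 0.0383
```

Touch (0.4 N up from −1.1). Slightly further, release, lift, and back off toward the robot's start side.

Call:
jog_arm([
  [[0,0,0],[0,0,0.0008],0.034],
  [[0,0,0],[0,0,0.0008],0.034],
  [[0,0,0],[0,0,0.0008],0.045],
  [[0,0,0],[0,0,0.0008],0.055],
  [[0,0,0],[0,0,0.0008],0.07],
  [[0,0,0],[0,0,0.0008],0.085],
  [[0,0,0],[0,0,-0.01],0.085],
  [[0,0,0],[0,0,-0.03],0.085],
  [[0,0,0],[0,0,-0.055],0.085],
  [[0,0,0],[0,0,-0.085],0.085],
  [[0,0,0],[0,0,-0.11],0.085],
  [[0,0,0],[0,0,-0.13],0.085],
])

```text
t: 27.27
tool_pos: [0.4747, -0.1826, 0.1534]
tool_rot: [3.14, 0.0, 0.005]
contact_force: [-0.3, 0.0, -0.1]
opening: 0.0852
```

Call:
jog_arm([
  [[0,0,0],[0,-0.01,0],0.085],
  [[0,0,0],[0,-0.03,0],0.085],
  [[0,0,0],[0,-0.055,0],0.085],
  [[0,0,0],[0,-0.08,0],0.085],
  [[0,0,0],[0,-0.105,0],0.085],
  [[0,0,0],[0,-0.13,0],0.085],
  [[0,0,0],[0,-0.155,0],0.085],
  [[0,0,0],[0,-0.175,0],0.085],
  [[0,0,0],[0,-0.185,0],0.085],
  [[0,0,0],[0,-0.19,0],0.085],
  [[0,0,0],[0,-0.19,0],0.085],
  [[0,0,0],[0,-0.19,0],0.085],
])

```text
t: 28.27
tool_pos: [0.4738, 0.0075, 0.1497]
tool_rot: [3.141, 0.0, -0.001]
contact_force: [-0.4, -0.2, 0.6]
opening: 0.0849
```

```bash
python3 - <<'E'
from h import *
o=ctrl.get_obs();print(o["t"],o["tool_pos"],o["contact_force"],o["opening"])
t=get_image("top")[:,:,::-1];cv2.imwrite("pics/t18.png",t)
cv2.imwrite("pics/t18a.png",cv2.resize(t[225:315,155:295],None,fx=5,fy=5,interpolation=cv2.INTER_CUBIC))
cv2.imwrite("pics/t18b.png",cv2.resize(t[140:310,350:490],None,fx=3.5,fy=3.5,interpolation=cv2.INTER_CUBIC))
cv2.imwrite("pics/s18.png",get_image("side")[:,:,::-1])
E
```

```text
28.2667 [0.4737818  0.00751215 0.14973266] [-0.39114443 -0.24670794  0.59689727] 0.08486998924401119
```

View pics/t18a.png

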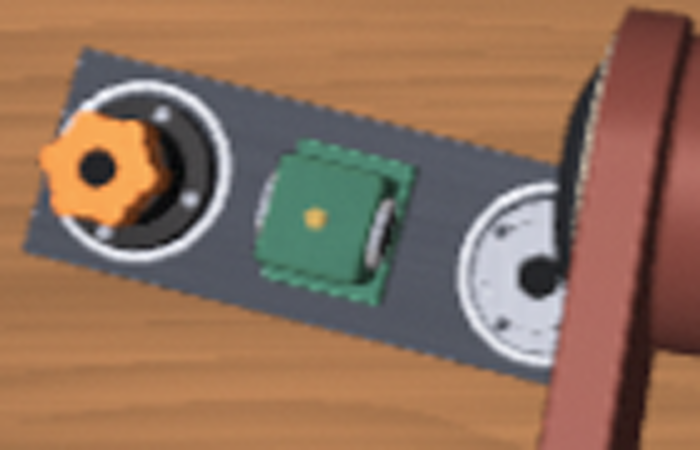

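View pics/t18b.png

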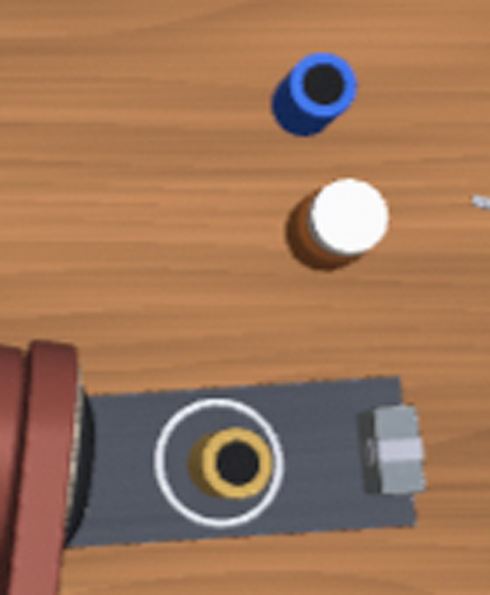

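View pics/s18.png

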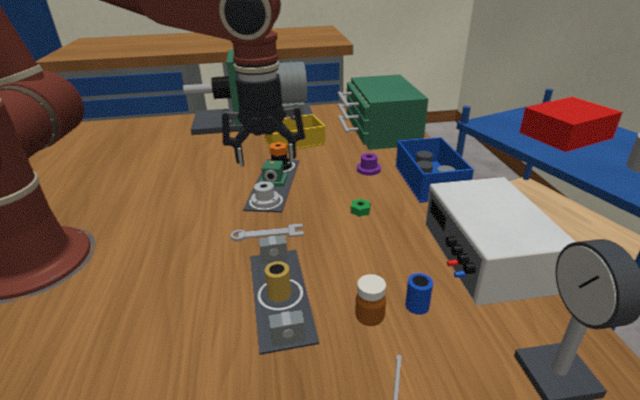

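```bash
python3 - <<'E'
from h import *
f=lambda x0,y0,s,u,v,z:ray("top",x0+(u+.5)/s-.5,y0+(v+.5)/s-.5,z).round(4)
y=np.radians(-14.27);M=np.array([[np.cos(y),np.sin(y)],[-np.sin(y),np.cos(y)]])
L=f(155,225,5,142,172,.006);print("L",L)
o=f(155,225,5,97,167,.066);print("orange",o,M@(o-L)[:2])
fl=f(155,225,5,139,170,.018);print("black flange approx",fl,M@(fl-L)[:2])
R_=ray("top",155+363.5/3.3-.5,130+494.5/3.3-.5,.006)
b=f(155,130,3.3,356,495,.046);print("bright",b,M@(b-R_)[:2])
C=f(350,140,3.5,220,462,.006);s=f(350,140,3.5,238,462,.061);print("C",C,"brass",s,s-C)
E
```

```text
L [0.5045 0.3042 0.006 ]
orange [0.5036 0.3042 0.066 ] [-0.00087223 -0.00022184]
black flange approx [0.5047 0.3019 0.018 ] [ 0.00076076 -0.00217974]
bright [0.4598 0.129  0.046 ] [-0.00056531 -0.00094751]
C [ 0.4746 -0.1824  0.006 ] brass [ 0.4734 -0.1825  0.061 ] [-1.2e-03 -1.0e-04  5.5e-02]
```

All parts measure within about 2 mm of their circles, and the jar and green ring have not moved, so I'm handing in.

```bash
python3 -c "
from station import job;print(job.finish_job())"
```

```text
the job is handed in; nothing more can be done
None
```

The layout is finished and handed in at about 28 s of the 102 s allowed; the job reported no verdict.

- **Hubs:** The black hub stands in the circle left of the green block, about 2 mm off centre. The bright hub stands in the right circle, about 1 mm off centre.
- **Brass sleeve:** It stands between the two grey posts, about 1 mm off centre.
- **Orange ring:** It lies flat on the black hub, about 3 mm or less from its axis.

These figures come from the last top-camera pictures. For the bright hub I used the one taken before the brass pick, because the arm partly hid it afterwards. The side picture shows the three parts upright.

The green ring and amber jar appear where they started, and the gripper is open and clear of everything. The highest force I read was about 15 N, while gripping the sleeve. No checks failed or disagreed.

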